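# Drive the sizing plug out of a brass pot neck

### The job

The red sizing plug is stuck in one of the two flared brass pot necks on the knock-out stands. Take the yellow-handled drift out of its wooden holder, push its steel rod down through that neck until the red plug drops out into the catch tray beneath, and leave the drift standing upright in the neck with its round guard down on the brass rim. Leave the white plug seated in the other neck.

Things in the scene. Friction and masses are not known exactly. Their poses are not given: they have to be found in the camera images.
- drift_handle (a point): Drift (180 g) standing loose in a square dark-wood holder 85 tall: yellow round handle 32 dia x 60 long, below it a dark guard disc 70 dia x 6, then a steel rod 14 dia x 75 with chamfered tip, down in the holder (lift 75 to clear it). The point is the handle's centre: guard's underside 36, rod's tip 111 below it. z up along the handle; yaw means nothing. (mm)
- stand_red_mouth (a point): Mouth centre of the brass neck with the red plug, at its rim, 135 above the table. Neck: funnel 54 wide inside at the rim, 25 at its foot 20 below. Under it an upright bore, 26 dia, from 20 to 60 below the rim in a 72 x 72 steel block; then open space down to the catch tray (124 x 124, floor 12 above the table). The green stand is fixed. z up. (mm)
- red_plug_center (a point): Centre of the red plastic plug, cylinder 25 dia x 26 long, seated upright in the bore, top 16 below the neck's rim. Spring balls hold it: 10 to 20 N down starts it, then about 4 N moves it; it falls into the tray once its top is 55 below the rim. The rod reaches 75 below the rim when the guard meets it. (mm)
- white_plug_center (a point): Centre of the white plastic plug, same size (25 dia x 26 mm), seated in the same way in the neck of the second, identical stand. It must stay there.
There are look-alikes about, which are no part of the job. Leave any pink or turquoise look-alike of the part that bears drift_handle alone.

How it is judged:
By the outcome, as a careful person would: the job done as asked, in the order asked, and still so for the second after the job is handed in, with the robot touching nothing.
It also fails if it takes over 40 s, if anything falls off the work surface, if the arm or the gripper's body presses on something with over 40 N, if the wrist force passes 120 N, or if a joint passes its speed limit or range.

### The arm

A 6-joint arm with a two-finger parallel gripper is mounted at the origin on the work surface. World frame = base frame: x ahead of the robot, y to its left, z up, the work surface at z = 0. Lengths are in mm, angles in rad, forces in N, time in s.
With the tool pointing down it reaches from about 400 to 925 mm from the base axis. Payload 12.5 kg.
Tool frame: the origin (TCP) lies on the mounting face of the last link; the fingertips stand 190 mm ahead of it and the grasp point (between the pads) lies 171 mm ahead of it; x points along the fingers, y is the direction in which the jaws open and shut, and the axes are right-handed (so a half turn about x gives the same grasp; the last joint's range is limited). The gripper opens to 95 mm and grips with 3 to 60 N. Pads are 20 mm wide; open, the fingers measure 119 mm over their backs; the gripper's body (75 mm by 180 mm) begins 59 mm behind the grasp point.
Start: joints at [1.242, 0.491, 1.559, -0, 1.092, -0.106], TCP at [138.076, 609.557, 404.761] pointing down, gripper open.
Joint ranges: [-3.1, 3.1], [-0.84, 2.19], [0.05, 2.79], [-1.13, 4.28], [0.06, 2.93], [-2.69, 2.69]. Speed limits (rad/s): [2.22, 2.22, 2.79, 3.14, 3.14, 3.14].

### API

Orientations are given as [roll, pitch, yaw] about the fixed x, y, z axes, in that order (R = Rz(yaw) Ry(pitch) Rx(roll)).
In Python, from cell import env, eyes gives the robot as it stands. The module is installed in compiled form; this text tells all that it offers.
- The arm moves only by the tool jog_arm, never from a script. Its argument "deltas" is one flat list of numbers, 7 for each row, row after row: the shift along the tool's x, y, z in mm, then the turn, a rotation vector about the tool's x, y, z in rad, then the opening, from 0 (shut) to 1 (fully open). A call has 1 to 10 rows; each row shifts and turns the pose as measured when the row begins, along the tool's axes as they then stand; what a row does not reach is not made up. A row lasts 1/8 s, in which the tool goes at most 62.5 mm and 10.7 degrees, less where a joint would pass 70% of its speed; a pose out of reach is approached as far as the arm can. A call is refused whole if a number of a shift passes 62.5 or a number of a turn 0.188, either way. A call with a gripper value outside its range is refused whole. The fingers move at their own pace and stop on an object; the grip force is fixed at half the most. Time passes only in rows, so rows that do not move let the fingers close. It gives the time, the measured TCP pose, the force and the opening at its end, in the units of the state.
- env.state(): the state, without advancing time (a new reading comes with each control period).
- eyes.read_camera(name): name is "scene" or "top" or "wrist"; returns a dict with "image" (480x640x3 uint8, red, green, blue), "fovy" (degrees; the focal length in pixels is half the picture's height over the tangent of half this angle, whatever the lens; pixels are square), "cx", "cy" (the principal point, pixels), "world_from_camera" (4x4, takes a point from camera to world coordinates). Camera axes: x right, y up, looking along -z (the intrinsics and any distortion apply to the point x, -y, -z); pixel columns grow to the right and rows downward; lengths in mm; the calibration is good to about 2 mm. A picture is of the moment at which its call begins. There is no depth.
- env.job_done(): hands the job in, once; it reports no verdict.
The state is a dict: "t": time; "joints": joint angles; "qvel": joint speeds; "tau": joint torques, N m; "eef_pos": TCP position; "tcp_rot": TCP orientation; "ft_force": force on the tool from outside, world axes, zero at the start; "moment": the same for the moment, N m; "opening": opening from 0.0 (shut) to 1.0 (fully open).
Only numpy, scipy, OpenCV 4.12 (cv2) and the standard library are available. Lean on these libraries where they do the work, as an engineer would, in place of code of your own. Each camera call takes 0.05 s, during which the arm holds its last target.

## Working session

There is one attempt and no reset: what is moved stays moved. The work goes in short steps, Python scripts to look and compute and a tool call to move; the robot and the scene stay as the last step left them, time stands still between calls to the robot, and variables do not carry over. Pictures are saved under pics/ and viewed, and the job is handed in when it is done.

Besides the shell and the picture viewer there is one more tool, called after ">>>" as name(argument=value, ...) on one line, values as JSON. jog_arm: Moves the arm, as the interface text tells. Its arguments: {"type":"object","properties":{"deltas":{"type":"array","items":{"type":"number"}}},"required":["deltas"]}

```bash
mkdir -p pics
cat > h.py <<'E'
import numpy as np, cv2
from cell import env, eyes
def snap(n,f):
    d=eyes.read_camera(n); cv2.imwrite('pics/'+f,d['image'][:,:,::-1])
    np.savez('pics/'+f[:-4]+'.npz',**{k:np.array(v) for k,v in d.items()}); return d
E
python3 - <<'E'
from h import *
s=env.state();print(s)
for n in ['scene','top','wrist']:
    d=snap(n,n+'1.png');print(n,{k:v for k,v in d.items() if k!='image'})
E
```

```text
{'t': 0.0, 'joints': array([ 1.24239648e+00,  4.91506537e-01,  1.55944176e+00, -8.55836133e-06,
        1.09168983e+00, -1.05621397e-01]), 'qvel': array([-0.00088531,  0.00139474, -0.00113191, -0.00234905,  0.00182907,
       -0.00136355]), 'tau': array([ 1.67682003e-03, -6.12674046e+01, -2.58189815e+01,  6.92848535e-02,
        4.81891294e-02, -1.04471821e-04]), 'eef_pos': array([138.06591074, 609.51766555, 404.19723162]), 'tcp_rot': array([-1.66915737,  1.56975083, -1.89193186]), 'ft_force': array([0.94694673, 0.53278133, 0.58537836]), 'moment': array([-0.02037229,  0.01046061,  0.02106715]), 'opening': 0.9985285927610505}
scene {'fovy': 56.02670242189505, 'cx': 318.3545370744922, 'cy': 238.49878234950765, 'world_from_camera': array([[ 8.47571728e-01, -2.70469880e-01,  4.56583191e-01,
         9.08916387e+02],
       [ 5.30332399e-01,  4.62868173e-01, -7.10282057e-01,
        -6.52428052e+02],
       [-1.92279248e-02,  8.44155849e-01,  5.35752918e-01,
         5.94877993e+02],
       [ 0.00000000e+00,  0.00000000e+00,  0.00000000e+00,
         1.00000000e+00]])}
top {'fovy': 55.105
[... 173 characters left out ...]
     [-9.99634405e-01,  2.70078936e-02, -1.27665786e-03,
         1.65671126e+01],
       [ 1.52897103e-03,  1.03606668e-01,  9.94617173e-01,
         8.00487837e+02],
       [ 0.00000000e+00,  0.00000000e+00,  0.00000000e+00,
         1.00000000e+00]])}
wrist {'fovy': 70.69354311912458, 'cx': 321.8687168180645, 'cy': 240.052158462966, 'world_from_camera': array([[ 2.21022659e-01, -9.38065581e-01, -2.66799456e-01,
         6.32841631e+01],
       [ 9.75268365e-01,  2.12374041e-01,  6.12281192e-02,
         6.26543505e+02],
       [-7.74712700e-04, -2.73733871e-01,  9.61805161e-01,
         3.85498577e+02],
       [ 0.00000000e+00,  0.00000000e+00,  0.00000000e+00,
         1.00000000e+00]])}
```

View pics/scene1.png

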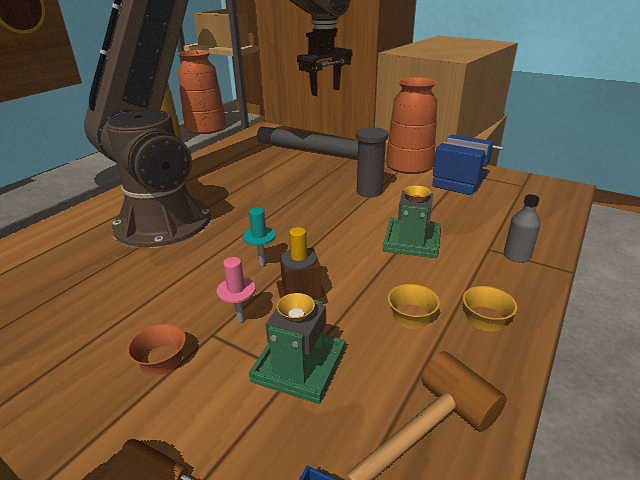

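View pics/top1.png

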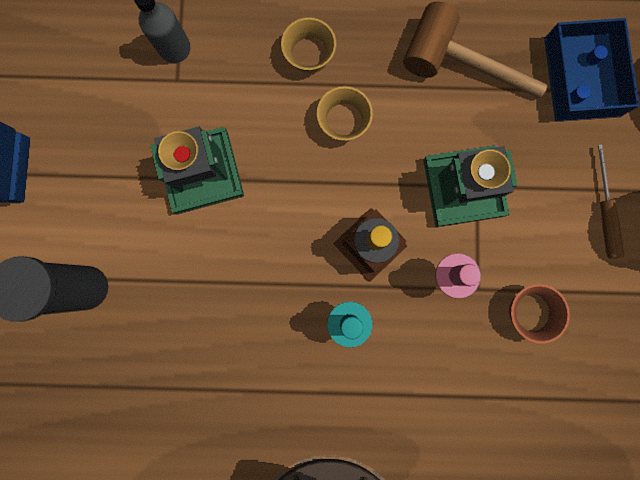

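View pics/wrist1.png

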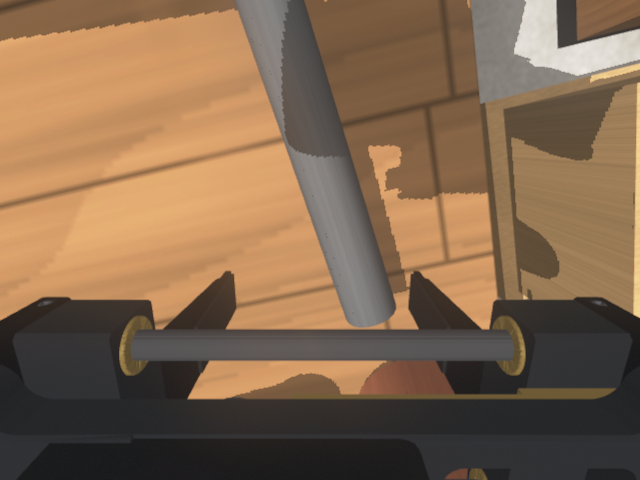

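The red plug is in the far-left stand (top image at about 182,154), the drift is at about (381,237), and the white plug is at about (487,172). Next I'll zoom in to get precise pixels.

Run:
```python
from h import *
t=cv2.imread('pics/top1.png');s=cv2.imread('pics/scene1.png')
def c(im,x,y,w=50,k=4):
    return cv2.resize(im[y-w:y+w,x-w:x+w],None,fx=k,fy=k,interpolation=cv2.INTER_CUBIC)
a=np.hstack([c(t,180,155,35,5),c(t,378,240,35,5)])
b=np.hstack([c(s,415,205,35,5),c(s,300,255,35,5)])
cv2.imwrite('pics/crop1.png',np.vstack([a,b])[:, :700][:1400]) 
cv2.imwrite('pics/crop1.png',cv2.resize(np.vstack([a,b]),(600,600)))
```

```text
(no output)
```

View pics/crop1.png

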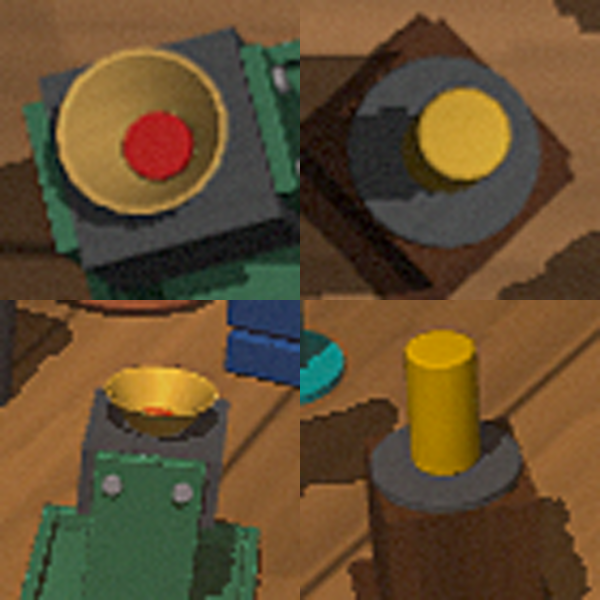

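```bash
cat >> h.py <<'E'
def ray(f,u,v):
    d=np.load(f); T=d['world_from_camera'];fl=240/np.tan(np.radians(float(d['fovy'])/2))
    r=T[:3,:3]@np.array([(u-d['cx'])/fl,-(v-d['cy'])/fl,-1.]);return T[:3,3],r
def atz(f,u,v,z):
    o,r=ray(f,u,v);return o+r*(z-o[2])/r[2]
def tri(*a):
    A=0;b=0
    for f,u,v in a:
        o,r=ray(f,u,v);r=r/np.linalg.norm(r);P=np.eye(3)-np.outer(r,r);A=A+P;b=b+P@o
    return np.linalg.solve(A,b)
E
python3 - <<'E'
from h import *
T='pics/top1.npz';S='pics/scene1.npz'
print('rim',atz(T,178.4,150.6,135),atz(S,417.8,190.8,135),tri((T,178.4,150.6),(S,417.8,190.8)))
print('redtop',atz(T,181.9,154.1,119))
print('htop',atz(T,381.5,236.5,151),atz(S,297.9,231.7,151),tri((T,381.5,236.5),(S,297.9,231.7)))
print('guard',atz(T,376.7,240.2,91))
from scipy.spatial.transform import Rotation as R
s=env.state();print(R.from_euler('xyz',s['tcp_rot']).as_matrix().round(4))
E
```

```text
rim [602.09061206 239.28857332 135.        ] [604.52348    241.47264218 135.        ] [603.51893114 240.27644166 134.68930511]
redtop [601.39037905 239.01104575 119.        ]
htop [480.52977516 -61.68559339 151.        ] [484.6491596  -63.14109545 151.        ] [481.73949425 -61.20426044 148.97481286]
guard [480.97396195 -61.56127697  91.        ]
[[-3.000e-04  2.210e-01  9.753e-01]
 [-8.000e-04  9.753e-01 -2.210e-01]
 [-1.000e+00 -8.000e-04 -1.000e-04]]
```

Run:
```python
from h import *
T='pics/top1.npz';S='pics/scene1.npz'
print('can base',atz(S,371,190,0),'can top tri',tri((T,20,288),(S,372,134)))
print('pink',tri((T,466,275),(S,233,262)),'turq',tri((T,352,326),(S,257,211)))
print('vase',atz(S,412,165,0), 'vase top',[atz(S,417,84,z).round() for z in (150,250,300)])
```

```text
can base [394.50157057 440.82330842   0.        ] can top tri [394.95679575 428.71425758 174.27010401]
pink [ 429.44009144 -186.07258438  136.41067631] turq [353.26657617 -23.10937413 139.97412802]
vase [428.66742214 672.45528616   0.        ] vase top [array([ 264., 1094.,  150.]), array([409., 701., 250.]), array([481., 505., 300.])]
```

>>> jog_arm(deltas=[-15, -30, 40, 0, 0, 0, 1, -15, -30, 40, 0, 0, 0, 1, -10, -30, 40, 0, 0, 0, 1, -10, -30, 40, 0, 0, 0, 1, 0, -30, 40, 0, 0, 0, 1, 0, -30, 40, 0, 0, 0, 1, 0, -44, 27, 0, 0, 0, 1, 0, -44, 27, 0, 0, 0, 1, 0, -44, 27, 0, 0, 0, 1, 0, -44, 27, 0, 0, 0, 1])

```text
t: 1.4
eef_pos: [405.6, 175.2, 454.6]
tcp_rot: [-1.531, 1.568, -1.748]
ft_force: [0.8, 0.2, -0.1]
opening: 1.001
```

>>> jog_arm(deltas=[0, -43, 25, 0, 0, 0, 1, 0, -43, 25, 0, 0, 0, 1, 0, -43, 25, 0, 0, 0, 1, 0, -43, 25, 0, 0, 0, 1, 0, -38, 22, 0, 0, 0, 1, 0, 0, 0, -0.17, 0, 0, 1, 0, 0, 0, -0.17, 0, 0, 1, 0, 0, 0, -0.17, 0, 0, 1, 0, 0, 0, 0, 0, 0, 1])

```text
t: 2.52
eef_pos: [481.0, -68.5, 454.3]
tcp_rot: [-2.518, 1.568, -2.218]
ft_force: [0.9, -0.4, -0.1]
opening: 0.997
```

```bash
cat >> h.py <<'E'
from scipy.spatial.transform import Rotation as R
def rel(target):
    s=env.state();M=R.from_euler('xyz',s['tcp_rot']).as_matrix()
    # level error: rotation vector (tool axes) bringing x to -z
    w=np.cross(M[:,0],[0,0,-1]);
    print('pos',s['eef_pos'].round(1),'delta tool',(M.T@(np.array(target)-s['eef_pos'])).round(1),'tilt fix tool',(M.T@w).round(4),'ft',s['ft_force'].round(1),'op',round(s['opening'],3),'t',s['t'],'ydir',M[:,1].round(3))
E
python3 - <<'E'
from h import *
rel([481.5,-61.8,294])
snap('wrist','w2.png')
E
```

```text
pos [481.  -68.5 454.3] delta tool [160.3   6.5   2.8] tilt fix tool [ 0.     -0.0024  0.0017] ft [ 0.9 -0.4 -0.1] op 0.997 t 2.525 ydir [-0.296  0.955 -0.002]
```

View pics/w2.png

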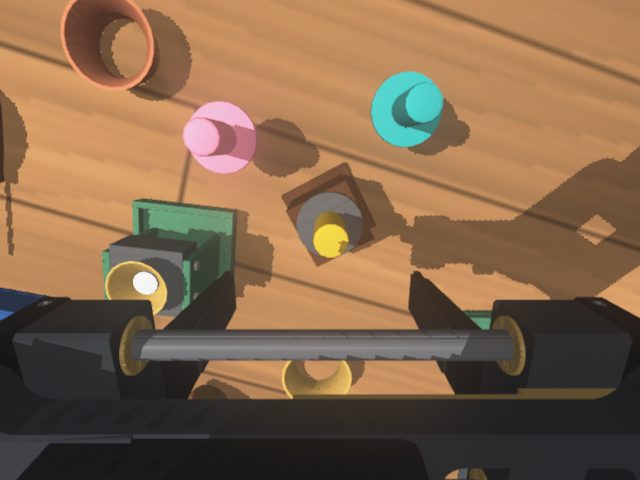

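Run:
```python
from h import *
print(atz('pics/w2.npz',331,240,151), 'guard',atz('pics/w2.npz',328,226,91))
T='pics/top1.npz';print('white rim',atz(T,490,169,135))
```

```text
[482.27002609 -60.44550554 151.        ] guard [484.38799062 -61.52444123  91.        ]
white rim [ 586.87921762 -222.48164489  135.        ]
```

The wrist view (handle top at about 331,240) agrees with the top view to within 2 mm. Descending now.

>>> jog_arm(deltas=[20, 7, 3.4, 0, -0.0024, 0.0017, 1, 40, 0, 0, 0, 0, 0, 1, 40, 0, 0, 0, 0, 0, 1, 30, 0, 0, 0, 0, 0, 1, 15, 0, 0, 0, 0, 0, 1, 0, 0, 0, 0, 0, 0, 1])

```text
t: 3.32
eef_pos: [482.5, -60.0, 305.8]
tcp_rot: [-0.469, 1.569, -0.195]
ft_force: [0.4, 0.0, 0.5]
opening: 1.004
```

Run:
```python
from h import *
rel([482,-61.3,294])
snap('wrist','w3.png')
```

```text
pos [482.5 -60.  305.8] delta tool [11.8 -1.1 -0.8] tilt fix tool [0.    0.002 0.001] ft [0.4 0.  0.5] op 1.004 t 3.325 ydir [-0.271  0.963 -0.001]
```

View pics/w3.png

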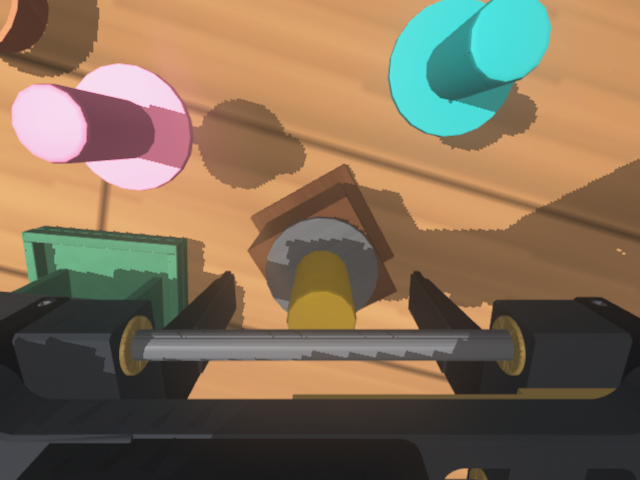

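The handle (around 322,290) sits midway between the fingers. I'll go down another 12 mm and close.

>>> jog_arm(deltas=[12, -1, -0.8, 0, 0.002, 0.001, 1, 0, 0, 0, 0, 0, 0, 1, 0, 0, 0, 0, 0, 0, 0.2, 0, 0, 0, 0, 0, 0, 0.2, 0, 0, 0, 0, 0, 0, 0, 0, 0, 0, 0, 0, 0, 0, 0, 0, 0, 0, 0, 0, 0, 0, 0, 0, 0, 0, 0, 0])

```text
t: 4.38
eef_pos: [482.4, -61.3, 295.9]
tcp_rot: [-0.542, 1.566, -0.27]
ft_force: [0.1, 0.0, 0.1]
opening: 0.425
```

Run:
```python
from h import *
rel([482,-61.3,294])
snap('wrist','w4.png')
```

```text
pos [482.4 -61.3 295.9] delta tool [ 1.9  0.1 -0.4] tilt fix tool [-0.      0.0044  0.0026] ft [0.1 0.  0.1] op 0.425 t 4.375 ydir [-0.269  0.963 -0.003]
```

View pics/w4.png

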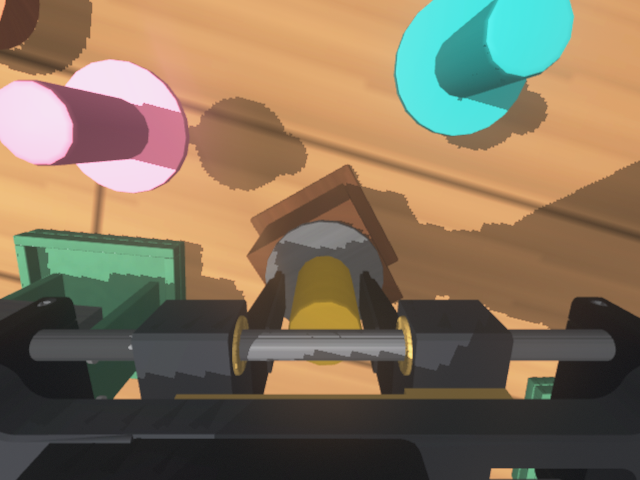

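The fingers are about 40 mm apart and still closing on the handle, which is 32 mm.

>>> jog_arm(deltas=[0, 0, 0, 0, 0, 0, 0, 0, 0, 0, 0, 0, 0, 0, 0, 0, 0, 0, 0, 0, 0, 0, 0, 0, 0, 0, 0, 0])

```text
t: 4.92
eef_pos: [482.4, -61.3, 295.9]
tcp_rot: [-0.517, 1.566, -0.245]
ft_force: [0.8, 0.8, 0.0]
opening: 0.332
```

>>> jog_arm(deltas=[-10, 0, 0, 0, 0, 0, 0, -25, 0, 0, 0, 0, 0, 0, -35, 0, 0, 0, 0, 0, 0, -35, 0, 0, 0, 0, 0, 0, -30, 0, 0, 0, 0, 0, 0, -25, 0, 0, 0, 0, 0, 0, 0, 0, 0, 0, 0, 0, 0])

```text
t: 5.8
eef_pos: [480.7, -60.9, 463.6]
tcp_rot: [-0.597, 1.566, -0.324]
ft_force: [1.0, -0.4, -1.7]
opening: 0.334
```

Run:
```python
from h import *
rel([603,240,446])
snap('scene','s5.png')
```

```text
pos [480.7 -60.9 463.6] delta tool [ 17.6 257.  198.7] tilt fix tool [-0.      0.0036  0.0025] ft [ 1.  -0.4 -1.7] op 0.334 t 5.8 ydir [-0.269  0.963 -0.002]
```

View pics/s5.png

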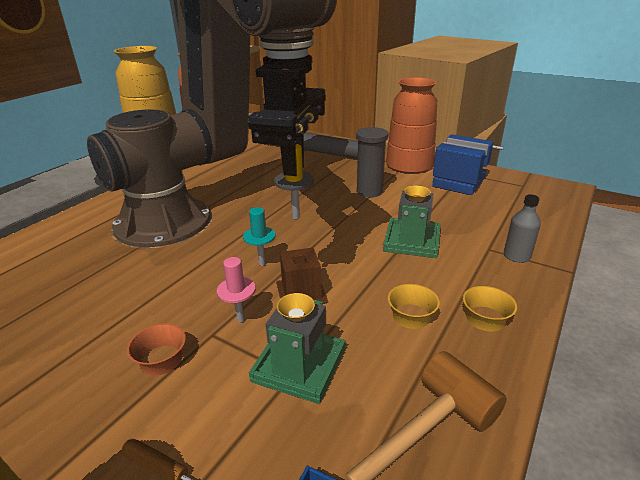

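The drift is out of the holder and hanging upright (guard at about 294,182). Next, carry it to the red neck.

>>> jog_arm(deltas=[0, 20, 15, 0, 0.0036, 0.0025, 0, 0, 35, 27, 0, 0, 0, 0, 0, 40, 31, 0, 0, 0, 0, 0, 40, 31, 0, 0, 0, 0, 0, 40, 31, 0, 0, 0, 0, 0, 35, 27, 0, 0, 0, 0, 0, 25, 19, 0, 0, 0, 0, 0, 12, 9, 0, 0, 0, 0, 0, 0, 0, 0, 0, 0, 0])

```text
t: 6.98
eef_pos: [600.4, 236.4, 447.3]
tcp_rot: [2.995, 1.549, -3.018]
ft_force: [-0.4, -0.6, -2.7]
opening: 0.334
```

Run:
```python
from h import *
rel([603,240,430])
snap('scene','s6.png');snap('top','t6.png');snap('wrist','w6.png')
a=cv2.imread('pics/s6.png')[100:300,300:500];b=cv2.imread('pics/t6.png')[50:250,80:280]
cv2.imwrite('pics/c6.png',np.hstack([cv2.resize(a,(400,400)),cv2.resize(b,(400,400))]))
```

```text
pos [600.4 236.4 447.3] delta tool [17.3  2.7  3.8] tilt fix tool [-0.     -0.0214 -0.0031] ft [-0.4 -0.6 -2.7] op 0.334 t 6.975 ydir [-0.266  0.964  0.003]
```

View pics/c6.png

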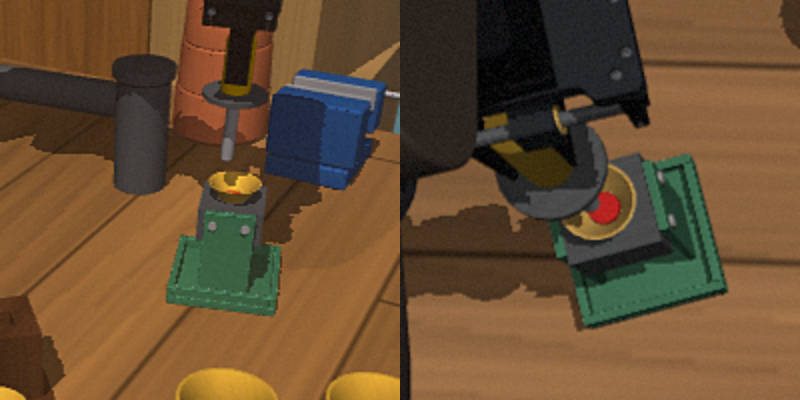

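View pics/w6.png

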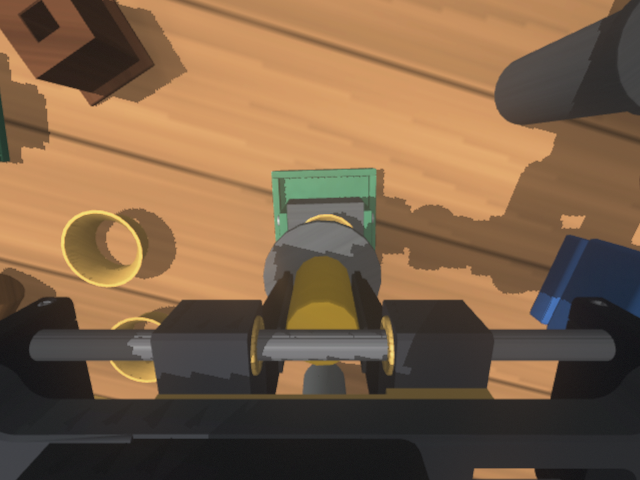

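Run:
```python
from h import *
S='pics/s6.npz'
print('tip',atz(S,413.5,179,161),'guard',atz(S,418,147.5,239))
d=np.load(S);T=d['world_from_camera'];fl=240/np.tan(np.radians(float(d['fovy'])/2))
for p in ([600,236,161],[600,236,239]):
    c=T[:3,:3].T@(np.array(p)-T[:3,3]);print(c[0]/-c[2]*fl+d['cx'],-c[1]/-c[2]*fl+d['cy'])
a=cv2.imread('pics/s6.png')[120:210,370:460];cv2.imwrite('pics/c7.png',cv2.resize(a,(600,600),interpolation=cv2.INTER_CUBIC))
```

```text
tip [591.46563948 241.89782329 161.        ] guard [597.11702186 233.89235972 239.        ]
416.10965243038294 180.78366086909742
419.65003668160034 147.4253317312442
```

View pics/c7.png

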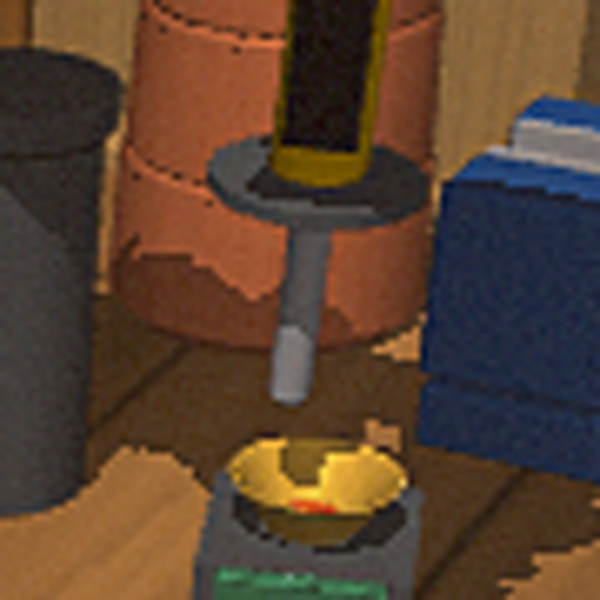

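The tool is tilted 0.02 rad, so the tip is a few mm off toward the robot. I'll level it, centre it and recheck just above the rim.

>>> jog_arm(deltas=[7, 2.7, 3.8, 0, -0.0214, -0.0031, 0, 0, 0, 0, 0, 0, 0, 0, 0, 0, 0, 0, 0, 0, 0])

```text
t: 7.5
eef_pos: [603.0, 237.0, 441.5]
tcp_rot: [-0.125, 1.567, 0.141]
ft_force: [0.7, 0.2, -2.0]
opening: 0.335
```

Run:
```python
from h import *
rel([603,240,430])
snap('scene','s8.png');
a=cv2.imread('pics/s8.png')[120:210,370:460];cv2.imwrite('pics/c8.png',cv2.resize(a,(600,600),interpolation=cv2.INTER_CUBIC))
```

```text
pos [603.  237.  441.5] delta tool [11.5  2.9  0.7] tilt fix tool [-0.      0.0037  0.0005] ft [ 0.7  0.2 -2. ] op 0.335 t 7.5 ydir [-0.263  0.965 -0.   ]
```

View pics/c8.png

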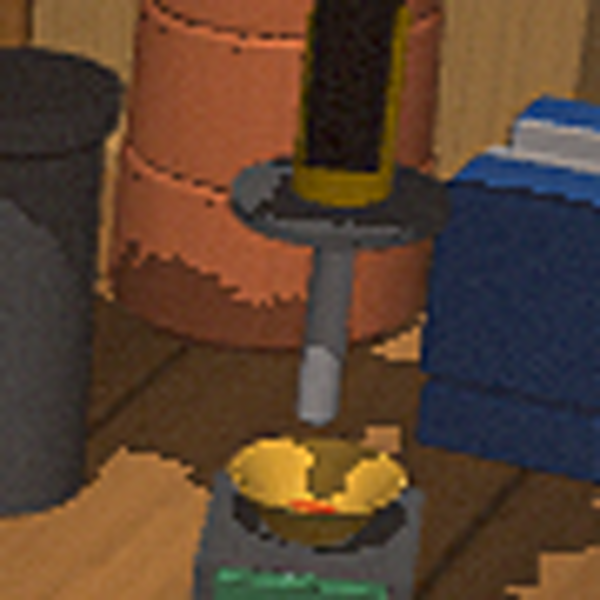

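Run:
```python
from h import *
print(atz('pics/s8.npz',417.9,181.8,155.6), atz('pics/s8.npz',417.8,190.8,135))
```

```text
[601.60345656 244.03163998 155.6       ] [604.52348    241.47264218 135.        ]
```

>>> jog_arm(deltas=[10, 1, 1.2, 0, 0.0037, 0.0005, 0, 12, 0, 0, 0, 0, 0, 0, 10, 0, 0, 0, 0, 0, 0, 0, 0, 0, 0, 0, 0, 0])

```text
t: 8.05
eef_pos: [603.9, 238.3, 406.5]
tcp_rot: [3.092, 1.569, -2.925]
ft_force: [0.4, -0.1, -1.7]
opening: 0.332
```

Run:
```python
from h import *
rel([604,239,406])
snap('scene','s9.png');snap('top','t9.png')
a=cv2.imread('pics/s9.png')[140:220,370:460];cv2.imwrite('pics/c9.png',cv2.resize(a,(675,600),interpolation=cv2.INTER_CUBIC))
```

```text
pos [603.9 238.3 406.5] delta tool [0.5 0.6 0.3] tilt fix tool [ 0.     -0.0017 -0.0001] ft [ 0.4 -0.1 -1.7] op 0.332 t 8.05 ydir [-0.263  0.965  0.   ]
```

View pics/c9.png

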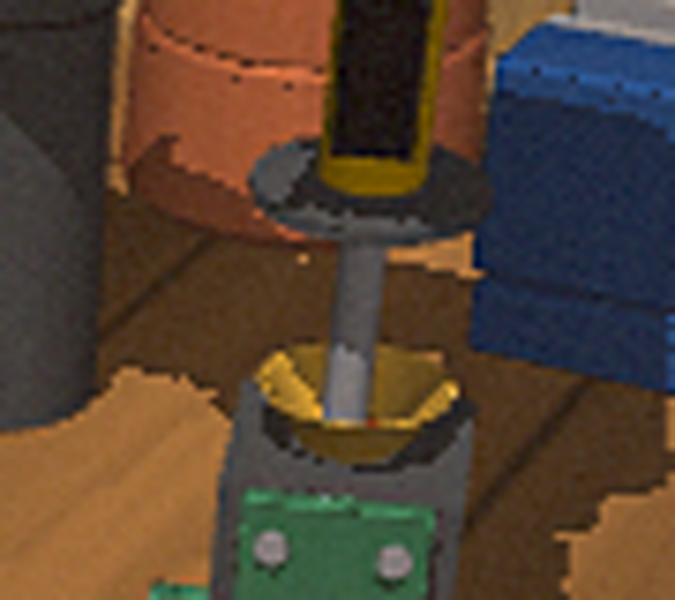

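View pics/t9.png

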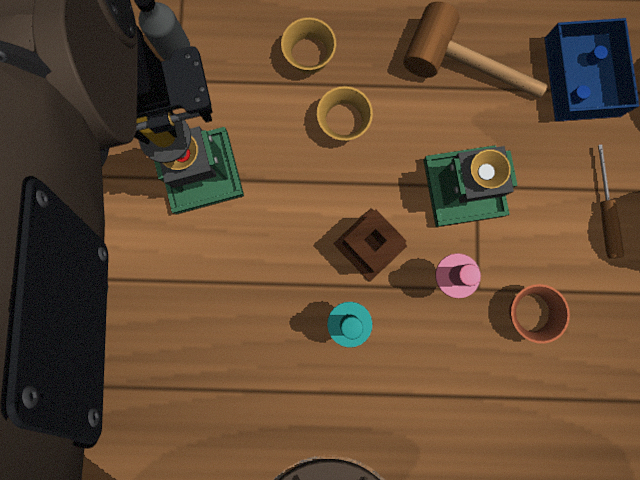

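Run:
```python
from h import *
a=cv2.imread('pics/t9.png')[110:200,130:220];cv2.imwrite('pics/c10.png',cv2.resize(a,(600,600),interpolation=cv2.INTER_CUBIC))
```

```text
(no output)
```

View pics/c10.png

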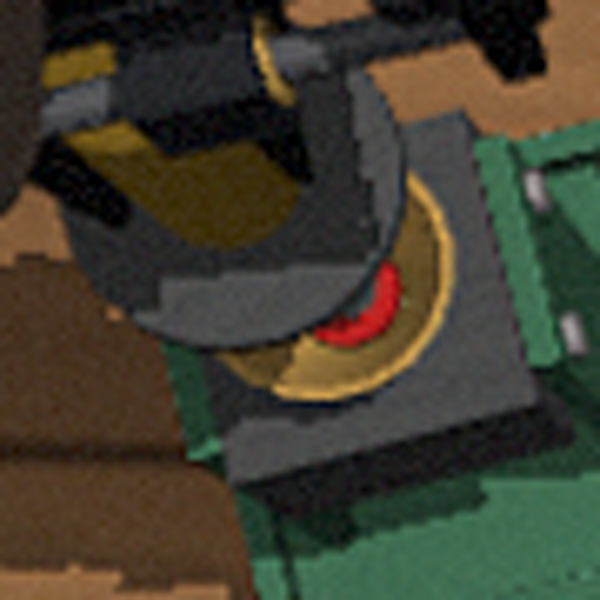

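The red crescent around the rod is even (about 25–30 crop px at the right and bottom), so the rod is nearly concentric. Push.

>>> jog_arm(deltas=[4, 0.6, 1, 0, -0.0017, 0, 0, 5, 0, 0, 0, 0, 0, 0, 5, 0, 0, 0, 0, 0, 0, 5, 0, 0, 0, 0, 0, 0])

```text
t: 8.65
eef_pos: [604.8, 239.2, 393.0]
tcp_rot: [-0.032, 1.562, 0.234]
ft_force: [-3.8, -2.2, 6.3]
opening: 0.336
```

Run:
```python
from h import *
rel([604,239.3,346])
```

```text
pos [604.8 239.2 393. ] delta tool [47.   0.3 -1.2] tilt fix tool [0.     0.0084 0.0003] ft [-3.8 -2.2  6.3] op 0.336 t 8.65 ydir [-0.263  0.965 -0.   ]
```

>>> jog_arm(deltas=[5, 0, -1, 0, 0.008, 0, 0, 5, 0, 0, 0, 0, 0, 0, 5, 0, 0, 0, 0, 0, 0, 5, 0, 0, 0, 0, 0, 0])

```text
t: 9.15
eef_pos: [604.2, 239.1, 374.4]
tcp_rot: [-0.044, 1.565, 0.222]
ft_force: [-0.8, 0.4, 4.0]
opening: 0.33
```

Run:
```python
from h import *
rel([604,239.3,346])
snap('scene','s11.png');snap('wrist','w11.png')
a=cv2.imread('pics/s11.png')[120:270,350:500];cv2.imwrite('pics/c11.png',cv2.resize(a,(600,600),interpolation=cv2.INTER_CUBIC))
```

```text
pos [604.2 239.1 374.4] delta tool [28.4  0.3 -0.4] tilt fix tool [-0.      0.006   0.0003] ft [-0.8  0.4  4. ] op 0.33 t 9.15 ydir [-0.263  0.965 -0.   ]
```

View pics/c11.png

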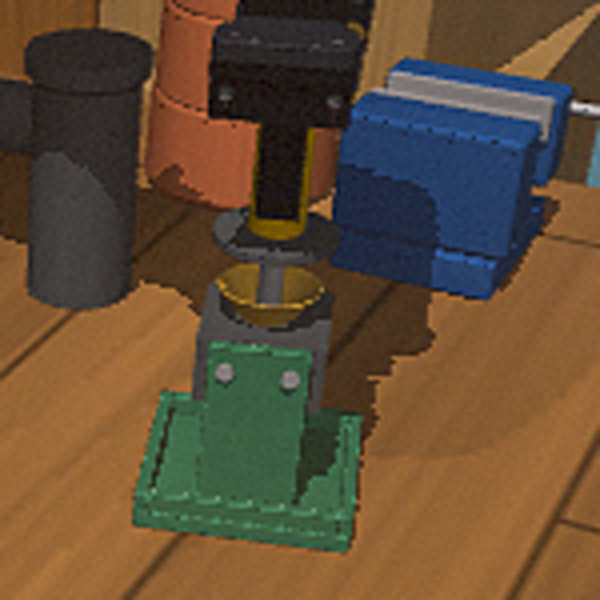

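The rod is moving down in the neck at about 5 N. Continue.

>>> jog_arm(deltas=[6, 0.3, -0.4, 0, 0.006, 0, 0, 6, 0, 0, 0, 0, 0, 0, 6, 0, 0, 0, 0, 0, 0, 3, 0, 0, 0, 0, 0, 0, 0, 0, 0, 0, 0, 0, 0])

```text
t: 9.88
eef_pos: [603.3, 239.2, 348.8]
tcp_rot: [-3.092, 1.564, -2.826]
ft_force: [-1.1, -0.3, -2.2]
opening: 0.332
```

Run:
```python
from h import *
rel([604,239.3,346])
snap('scene','s12.png');snap('top','t12.png')
a=cv2.imread('pics/s12.png')[150:270,370:470];b=cv2.imread('pics/t12.png')[110:230,140:240];cv2.imwrite('pics/c12.png',cv2.resize(np.hstack([a,b]),(800,480),interpolation=cv2.INTER_CUBIC))
```

```text
pos [603.3 239.2 348.8] delta tool [ 2.8 -0.   0.7] tilt fix tool [-0.     -0.0068  0.0003] ft [-1.1 -0.3 -2.2] op 0.332 t 9.875 ydir [-0.263  0.965 -0.   ]
```

View pics/c12.png

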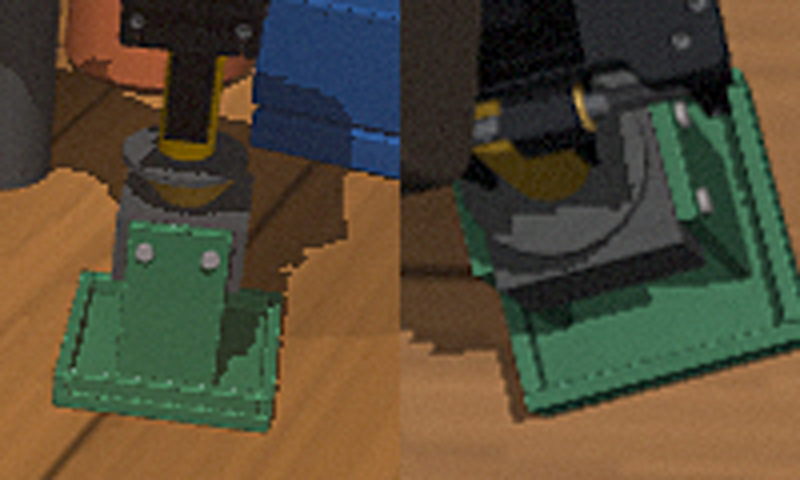

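The force is back to just the drift's weight, so the plug has dropped. The guard is about 3 mm above the rim; lower it to contact.

>>> jog_arm(deltas=[2, 0, 0.4, 0, -0.0068, 0, 0, 1.5, 0, 0, 0, 0, 0, 0, 0, 0, 0, 0, 0, 0, 0])

```text
t: 10.35
eef_pos: [603.8, 239.3, 346.0]
tcp_rot: [-0.15, 1.569, 0.116]
ft_force: [-0.3, -0.5, -1.3]
opening: 0.33
```

Run:
```python
from h import *
rel([604,239.3,346])
snap('wrist','w13.png')
```

```text
pos [603.8 239.3 346. ] delta tool [ 0.  -0.1  0.2] tilt fix tool [-0.      0.0022  0.0003] ft [-0.3 -0.5 -1.3] op 0.33 t 10.35 ydir [-0.263  0.965 -0.   ]
```

View pics/w13.png

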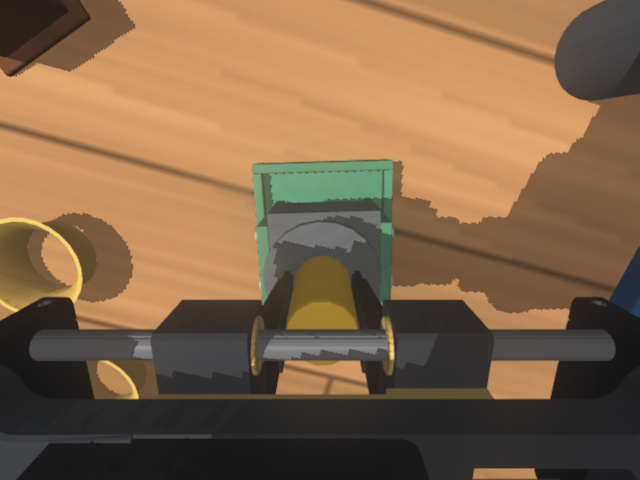

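>>> jog_arm(deltas=[1, 0, 0, 0, 0, 0, 0, 1, 0, 0, 0, 0, 0, 0, 0, 0, 0, 0, 0, 0, 0])

```text
t: 10.78
eef_pos: [603.6, 239.3, 346.1]
tcp_rot: [-0.106, 1.567, 0.16]
ft_force: [-0.7, -0.7, -1.5]
opening: 0.331
```

>>> jog_arm(deltas=[3, 0, 0, 0, 0, 0, 0, 0, 0, 0, 0, 0, 0, 0])

```text
t: 11.02
eef_pos: [603.4, 239.3, 346.3]
tcp_rot: [-0.068, 1.564, 0.198]
ft_force: [0.4, 0.2, -1.2]
opening: 0.337
```

>>> jog_arm(deltas=[3, 0, 0.3, 0, 0.005, 0, 0])

```text
t: 11.15
eef_pos: [603.9, 239.4, 345.7]
tcp_rot: [-0.098, 1.566, 0.168]
ft_force: [-7.1, -3.1, 33.6]
opening: 0.33
```

Run:
```python
from h import *
rel([604,239.3,346])
```

```text
pos [603.9 239.4 345.7] delta tool [-0.3 -0.2  0.1] tilt fix tool [-0.      0.0048  0.0005] ft [-7.1 -3.1 33.6] op 0.33 t 11.15 ydir [-0.263  0.965 -0.   ]
```

That reading is firm contact: the guard is on the rim at TCP z of about 346, as predicted. Relax, then open.

>>> jog_arm(deltas=[0, 0, 0, 0, 0, 0, 0, 0, 0, 0, 0, 0, 0, 0.5, 0, 0, 0, 0, 0, 0, 0.6, 0, 0, 0, 0, 0, 0, 0.8, 0, 0, 0, 0, 0, 0, 1, 0, 0, 0, 0, 0, 0, 1, 0, 0, 0, 0, 0, 0, 1])

```text
t: 12.02
eef_pos: [604.1, 239.4, 344.6]
tcp_rot: [-0.113, 1.567, 0.153]
ft_force: [0.6, -0.2, -0.2]
opening: 0.904
```

Run:
```python
from h import *
rel([604,239.3,346])
snap('wrist','w14.png')
```

```text
pos [604.1 239.4 344.6] delta tool [-1.4 -0.1 -0.2] tilt fix tool [0.     0.0039 0.0004] ft [ 0.6 -0.2 -0.2] op 0.904 t 12.025 ydir [-0.263  0.965 -0.   ]
```

View pics/w14.png

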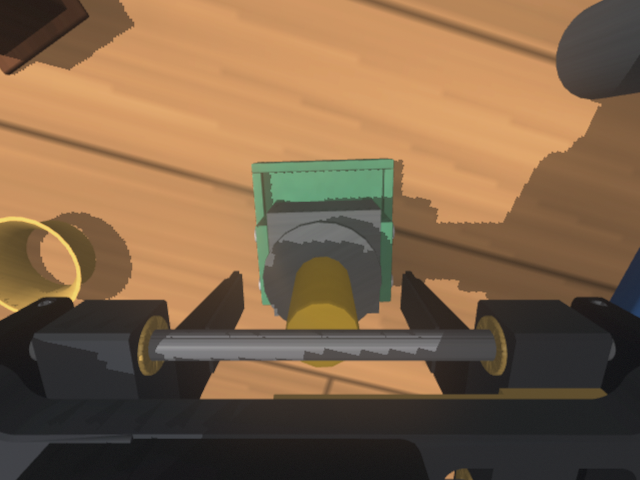

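The fingers are clear of the handle, and the drift is standing. Retreat straight up, then back a little.

>>> jog_arm(deltas=[-15, 0, 0, 0, 0, 0, 1, -30, 0, 0, 0, 0, 0, 1, -40, 0, 0, 0, 0, 0, 1, -40, 0, 0, 0, 0, 0, 1, -20, -20, -20, 0, 0, 0, 1, 0, -40, -40, 0, 0, 0, 1, 0, -40, -40, 0, 0, 0, 1, 0, -30, -30, 0, 0, 0, 1, 0, 0, 0, 0, 0, 0, 1])

```text
t: 13.2
eef_pos: [507.8, 75.8, 502.9]
tcp_rot: [-0.186, 1.558, 0.081]
ft_force: [0.5, -0.4, -0.1]
opening: 1.0
```

Run:
```python
from h import *
rel([604,239.3,346])
snap('scene','s15.png');snap('top','t15.png');snap('wrist','w15.png')
a=cv2.imread('pics/s15.png')[140:260,370:470];b=cv2.imread('pics/t15.png')[110:230,140:240];cv2.imwrite('pics/c15.png',cv2.resize(np.hstack([a,b]),(800,480),interpolation=cv2.INTER_CUBIC))
```

```text
pos [507.8  75.8 502.9] delta tool [158.4 132.6 134. ] tilt fix tool [-0.      0.013   0.0024] ft [ 0.5 -0.4 -0.1] op 1.0 t 13.2 ydir [-0.264  0.964 -0.002]
```

View pics/c15.png

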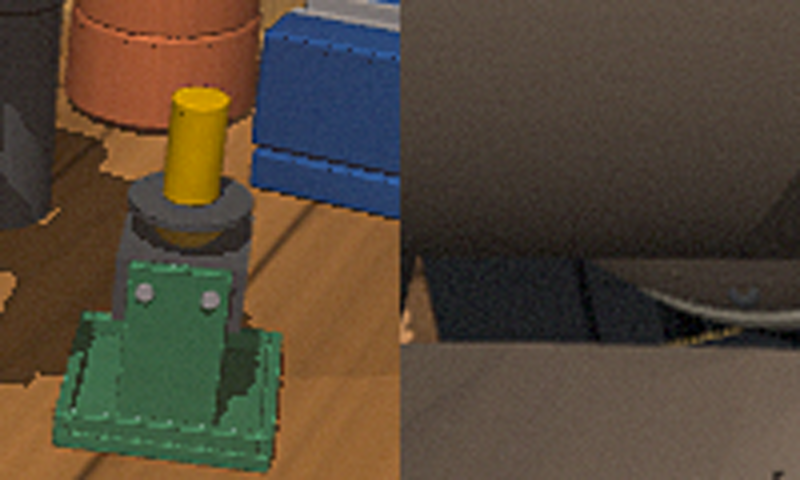

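View pics/w15.png

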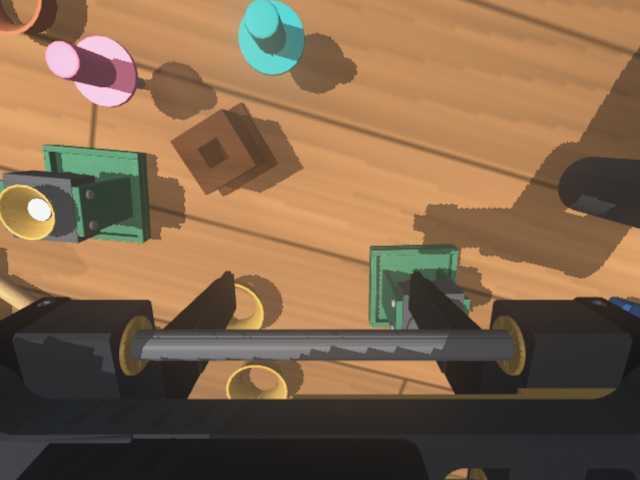

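View pics/s15.png

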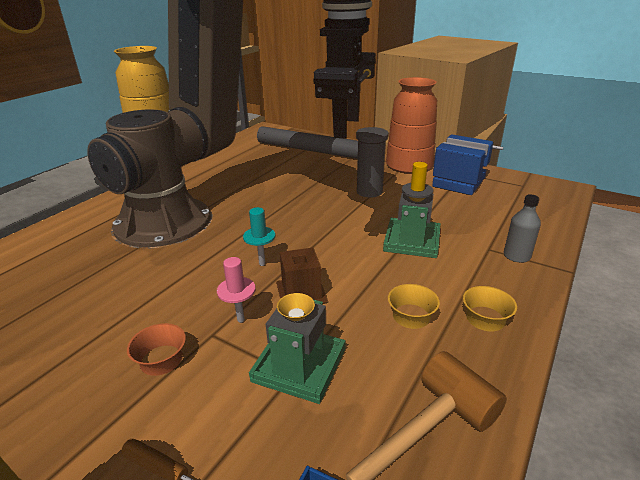

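The drift is upright with its guard on the rim, and the white plug is still seated at (297,313). I'll tilt the wrist camera to look under the block for the red plug.

>>> jog_arm(deltas=[0, 0, -30, -0.18, 0, 0, 1, 0, 0, -30, -0.18, 0, 0, 1, 0, 0, 0, -0.1, -0.1, 0, 1, 0, 0, 0, 0, -0.18, 0, 1, 0, 0, 0, 0, -0.18, 0, 1, 0, 0, 0, 0, -0.15, 0, 1, 0, 0, 0, 0, 0, 0, 1])

```text
t: 14.22
eef_pos: [458.6, 80.5, 514.8]
tcp_rot: [-0.023, 0.958, 0.713]
ft_force: [0.4, -0.3, 0.1]
opening: 1.003
```

Run:
```python
from h import *
rel([604,239.3,346])
d=snap('wrist','w16.png');print(d['world_from_camera'].round(2))
```

```text
pos [458.6  80.5 514.8] delta tool [261.   23.1  78.5] tilt fix tool [-0.      0.5748  0.0135] ft [ 0.4 -0.3  0.1] op 1.003 t 14.225 ydir [-0.669  0.744 -0.013]
[[-6.7000e-01 -4.6000e-01 -5.8000e-01  4.2130e+02]
 [ 7.4000e-01 -4.3000e-01 -5.1000e-01  4.5280e+01]
 [-1.0000e-02 -7.8000e-01  6.3000e-01  4.5526e+02]
 [ 0.0000e+00  0.0000e+00  0.0000e+00  1.0000e+00]]
```

View pics/w16.png

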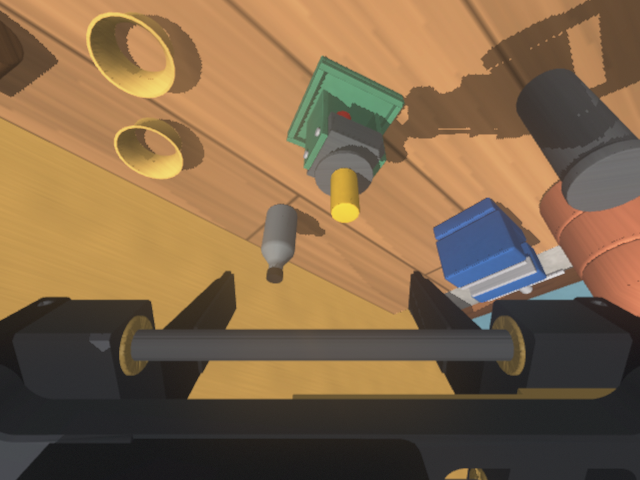

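The red plug is visible in the tray beneath the block (345,115), and the drift is upright with its guard on the rim. One numeric check on how it's seated, then I'll hand it in.

Run:
```python
from h import *
print('handle top',atz('pics/s15.npz',420.2,164.5,201),atz('pics/w16.npz',345,212,201),tri(('pics/s15.npz',420.2,164.5),('pics/w16.npz',345,212)))
env.job_done()
```

```text
handle top [605.28714398 236.03507815 201.        ] [604.10931089 238.78470472 201.        ] [604.46551251 239.17327428 199.96790805]
the job is handed in; nothing more can be done
```

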